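Open the polisher hood and loosen its left-hand disc nut

ROBOT

A 6-joint arm with a two-finger parallel gripper is mounted at the origin on a cart in front of the work surface, level with it; the furniture and walls round the work are solid. World frame = base frame: x ahead of the robot, y to its left, z up, the work surface at z = 0. Lengths are in m, angles in rad, forces in N, time in s.
With the tool pointing down it reaches from about 0.425 to 0.925 m from the base axis. Payload 12.5 kg.
Tool frame: the origin (TCP) lies on the centre line of the jaws, within the pads' length; the fingertips stand ctrl.nose_length ahead of it and the grasp point (between the pads) lies 6 mm ahead of it (ctrl.nose_length is the distance from the TCP to the fingertips, in m); z points along the fingers, y is the direction in which the jaws open and shut (so a half turn about z gives the same grasp; the last joint's range is limited). The gripper opens to 85 mm and grips with 20 to 120 N. Pads are 22 mm wide; open, the fingers measure 114 mm over their backs; the gripper's body (76 mm by 85 mm) begins 54 mm behind the grasp point. The pads swing forward as they close: fully open they stand 13 mm farther back than shut.
Start: joints at [-1.27, 0.491, 1.559, -0, 1.092, -0.106], TCP at [0.247, -0.574, 0.256] pointing down, gripper open.
Joint ranges: [-3.1, 3.1], [-0.84, 2.19], [0.05, 2.79], [-1.13, 4.28], [0.06, 2.93], [-2.69, 2.69]. Speed limits (rad/s): [2.22, 2.22, 2.79, 3.14, 3.14, 3.14].

INTERFACE

Orientations are given as a 3x3 rotation matrix whose columns are the frame's x, y, z axes.
In Python, from workcell import ctrl gives the robot as it stands.
- The arm moves only by the tool servo_tool, never from a script. Its argument "deltas" is a list of rows, each an object with "xyz": the shift along the tool's x, y, z in mm, a list of three; "spin": the turn about the tool's z in rad. A call has 1 to 20 rows; each row is the pose to reach, as a shift and turn from the pose commanded when the call began, along the tool's axes at that moment; what a row does not reach only later rows make up. A row lasts 1/8 s, in which the tool goes at most 62.5 mm and 10.7 degrees, less where a joint would pass 70% of its speed; a pose out of reach is approached as far as the arm can. A call with a gripper value outside its range is refused whole. "claw" is the opening, from -1 (shut) to 1 (fully open), so that 0 is half open, set as the call begins (left out, the last holds). The fingers move at their own pace and stop on an object; the grip force is fixed at half the most. Time passes only in rows, so rows that repeat a pose let the fingers close. It gives the time, the measured TCP pose, the force and the opening at its end, in the units of the state.
- ctrl.state(): the state, without advancing time (a new reading comes with each control period).
- ctrl.read_camera(name): name is "side" or "top" or "wrist"; returns a dict with "pixels" (420x560x3 uint8, blue, green, red), "range_z" (420x560 float32, m along the optical axis (not along the pixel's ray), 0 where there is no reading), "intrinsics" (3x3 intrinsics, pixels), "xyz" and "orientation" of the camera in the world. Camera axes: x right, y down, z forward; pixel columns grow to the right and rows downward; lengths in m; the calibration is good to about 2 mm. A picture is of the moment at which its call begins.
- ctrl.sign_off(): hands the job in, once; it reports no verdict.
The state is a dict: "time": time; "q": joint angles; "qd": joint speeds; "joint_efforts": joint torques, N m; "eef_pos": TCP position; "ee_rot": TCP orientation; "wrist_force": force on the tool from outside, world axes, zero at the start; "moment": the same for the moment, N m; "width": finger opening in m.
Only numpy, scipy, OpenCV 4.12 (cv2) and the standard library are available. Lean on these libraries where they do the work, as an engineer would, in place of code of your own. Each camera call takes 0.05 s, during which the arm holds its last target.

TASK

The disc of the section polisher is to be changed: swing its clear hood up past the point where its spring takes over, so that it stays fully open by itself. Then loosen the red nut in the middle of the disc by at least a third of a turn; its thread is left-handed, so it loosens clockwise seen from above, and it must not be forced the wrong way. Leave the polisher with its hood open and nut loose, and do not knock the two dropper bottles beside it.

Things in the scene. Friction and masses are not known exactly. Their poses are not given: they have to be found in the camera images.
- polisher: White bench-top section polisher, 240 x 250 mm, deck 69 mm high, fixed to the bench. Origin under its centre at bench height; its front faces its own -x, z is up. The closed clear hood on it reaches 150 mm above the bench and covers the disc and nut. Extension springs run along both sides, to 145 mm from the middle.
- hood (a joint): Angle of the hood about its rear hinge: 0 closed, 1.75 fully open (stop). Hand force of about 4 N at the handle lifts it; below about 1.0 rad it falls shut, above about 1.0 rad its spring and weight carry it to the open stop, where it stays.
- hood_hinge (a point): Centre of the hood's hinge line, which runs along the polisher's y, 110 mm behind the polisher's origin and 77 mm above the bench. Opening lifts the front of the hood up and back.
- hood_handle (a point): Middle of the hood's black round handle bar, 12 mm thick, 118 mm free length, along the polisher's y. With the hood closed it lies 250 mm in front of and 45 mm above the hinge, 122 mm above the bench, its centre 53 mm in front of the face of the hood's front wall, which rises 28 mm higher than it; open space above and below. Its two end posts run back to the hood. Axes turn with the hood.
- nut_grip (a point): Centre of the grip bar of the red hand nut: 62 mm long along its own x, 16 mm wide along its own y, 30 mm tall, on the vertical axis of the disc, 5 mm in front of the polisher's origin, about 110 mm above the bench. The bar lies at any yaw within about 1 rad of the polisher's. The bare disc, 140 mm across, lies 30 mm below this point. A white stripe marks the +x end.
- nut (a joint): How far the nut is turned clockwise (seen from above) out of tight, relative to the disc: about 0 tight at the start (cannot turn anticlockwise), at most 4.2 (stop). Turning takes about 0.25 N m and it stays where it is left; it rises 0.8 mm a radian.
- spindle (a joint): Twist of the disc's spindle on its spring lock, clockwise positive: 0 at rest, 4 N m per rad, springs back. Forcing the tight nut anticlockwise drives it negative; beyond -0.3 rad counts as forced. Loosening twists it about +0.06.
- left_bottle (a point): Mid height of the loose amber dropper bottle with black bulb, 41 mm wide, 116 mm tall, standing to the left of the polisher (about 55 mm beside its wall). Leave it alone.
- right_bottle (a point): Mid height of the loose amber dropper bottle with black bulb, 38 mm wide, 116 mm tall, standing to the right of the polisher (about 55 mm beside its wall). Leave it alone.

How it is judged:
On the way, in this order (a step that is already met when the one before it is completed fails the run):
1. the hood stays fully open with nobody holding it (value of joint hood above 1.6 rad and contact force between each of the arm, the fingers and polisher below 0.3 N), for 0.2 s.
2. the nut is loosened clockwise by a third of a turn (value of joint nut above 2 rad), for 0.2 s.
At the end, for the whole second after the job is handed in: The hood stands open by itself beyond 1.6 rad, the nut has been turned clockwise to at least 2.0 rad from tight and is at rest, and the two dropper bottles stand upright (within 0.2 rad) (value of joint hood above 1.6 rad and value of joint nut above 2 rad and velocity of joint nut below 0.05 rad/s and angle between each of left_bottle, right_bottle's own z axis and vertical below 0.2 rad); the robot touches nothing.
It fails at once if the nut is forced anticlockwise against its tight seat (spindle twisted beyond -0.3 rad) (value of joint spindle below -0.3 rad).
It fails at once if a dropper bottle is knocked more than 25 mm away (distance of any of left_bottle, right_bottle from where it was at the start of the episode above 0.025 m).
It also fails if it takes over 61 s, if anything falls off the work surface, if the arm or the gripper's body presses on something with over 40 N, if the wrist force passes 120 N, or if a joint passes its speed limit or range.

## Working session

There is one attempt and no reset: what is moved stays moved. The work goes in short steps, Python scripts to look and compute and a tool call to move; the robot and the scene stay as the last step left them, time stands still between calls to the robot, and variables do not carry over. Pictures are saved under pics/ and viewed, and the job is handed in when it is done.

Besides the shell and the picture viewer there is one more tool, called after "Emit:" as name(argument=value, ...) on one line, values as JSON. servo_tool: Moves the arm, as the interface text tells. Its arguments: {"type":"object","properties":{"deltas":{"type":"array"},"claw":{"type":"number"}},"required":["deltas"]}

```bash
mkdir -p pics; ls
python3 - <<'E'
from workcell import ctrl
import cv2,numpy as np,pickle
print(ctrl.state(), ctrl.nose_length)
d={}
for n in ("top","side"):
    c=ctrl.read_camera(n); d[n]=c
    cv2.imwrite(f"pics/{n}0.png",c["pixels"]); print(n,c["intrinsics"].tolist(),c["xyz"],c["orientation"].tolist(),c["range_z"].min(),c["range_z"].max())
pickle.dump(d,open("c0.pkl","wb"))
E
```

```text
pics
{'time': 0.0, 'q': array([-1.26961649e+00,  4.91599684e-01,  1.55947473e+00,  9.05736446e-06,
        1.09167685e+00, -1.05580712e-01]), 'qd': array([-0.0013511 ,  0.00250775,  0.00105249, -0.00040122,  0.0004917 ,
        0.00035974]), 'joint_efforts': array([-4.60520139e-03, -6.18455744e+01, -2.61601281e+01, -1.44602209e-04,
        4.17766016e-03, -3.61752791e-05]), 'eef_pos': array([ 0.24724622, -0.57379658,  0.25569408]), 'ee_rot': array([[ 9.18408961e-01,  3.95632237e-01, -3.36024992e-04],
       [ 3.95632358e-01, -9.18408301e-01,  1.10884963e-03],
       [ 1.30088518e-04, -1.15131980e-03, -9.99999329e-01]]), 'wrist_force': array([-0.10947812,  0.21082633,  0.60308147]), 'moment': array([-0.01275431, -0.00771446, -0.00927772]), 'width': 0.08540323505244732} 0.025
top [[405.5108372540933, 0.0, 275.7550720942604], [0.0, 405.5108372540933, 211.0926993729441], [0.0, 0.0, 1.0]] [ 0.55470673 -0.02074802  0.98455902] [[-0.003477918432331625, -0.9980442439016856, 0.06241467213797636], [-0.999992245599586, 0.003355826341111402, -0.002060866387238812], [0.001847383034401745, -0.062421355674811614, -0.9980481759572746]] 0.0 1.9151125
side [[487.0040312835457, 0.0, 278.0914597570436], [0.0, 487.0040312835457, 202.39820847623153], [0.0, 0.0, 1.0]] [ 0.54244297 -0.77336736  0.6749915 ] [[0.9966341980101971, -0.054642894596979644, 0.061109978126609094], [-0.08159896022136053, -0.589717169802772, 0.8034769874306303], [-0.007866704987737465, -0.8057591536618568, -0.5921911019618278]] 0.0 2.9101384
```

View pics/top0.png

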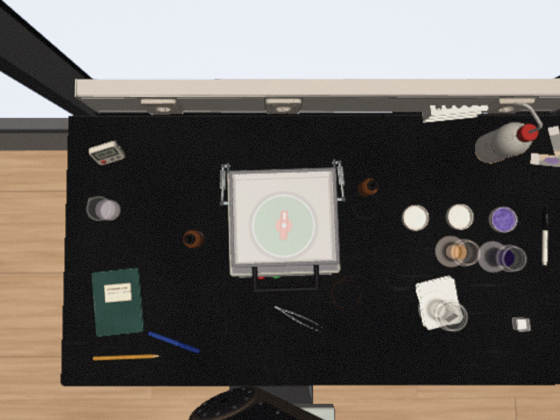

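View pics/side0.png

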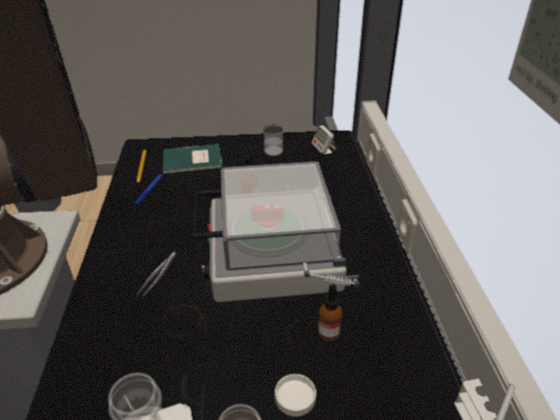

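```bash
cat > h.py <<'E'
import numpy as np
def ray(c,u,v):
    K=c["intrinsics"];d=c["orientation"]@np.linalg.solve(K,[u,v,1.]);return np.array(c["xyz"]),d
def onz(c,u,v,z):
    o,d=ray(c,u,v);return o+d*(z-o[2])/d[2]
def proj(c,p):
    q=c["intrinsics"]@(np.array(c["orientation"]).T@(np.array(p)-c["xyz"]));return q[:2]/q[2]
E
python3 - <<'E'
import cv2,pickle,numpy as np
d=pickle.load(open("c0.pkl","rb"))
i=d["top"]["pixels"][145:305,175:395]
g=np.clip(i.astype(float)*1.0,0,255)
g=255*(g/255)**0.6
cv2.imwrite("pics/top0z.png",cv2.resize(g.astype(np.uint8),None,fx=3.6,fy=3.6,interpolation=cv2.INTER_CUBIC))
i=d["side"]["pixels"][150:350,180:380]
g=255*(i/255.)**0.6
cv2.imwrite("pics/side0z.png",cv2.resize(g.astype(np.uint8),None,fx=3,fy=3,interpolation=cv2.INTER_CUBIC))
E
```

```text
(no output)
```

View pics/top0z.png

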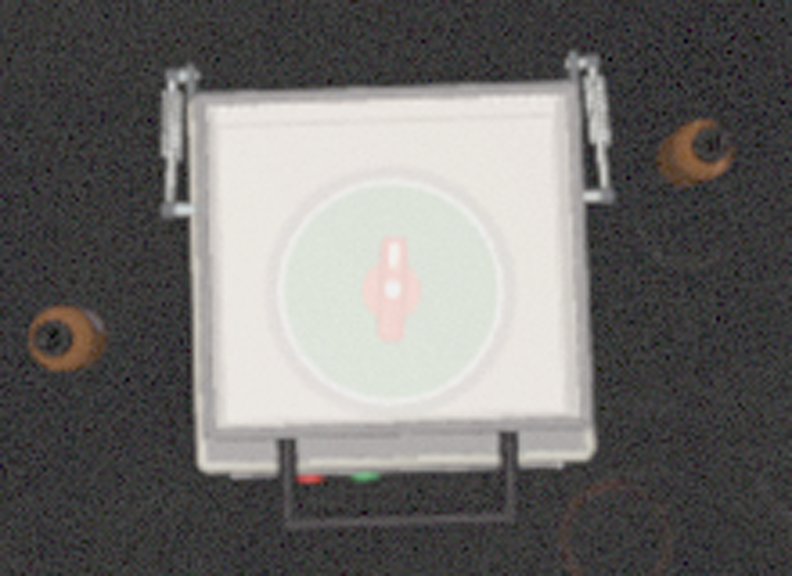

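View pics/side0z.png

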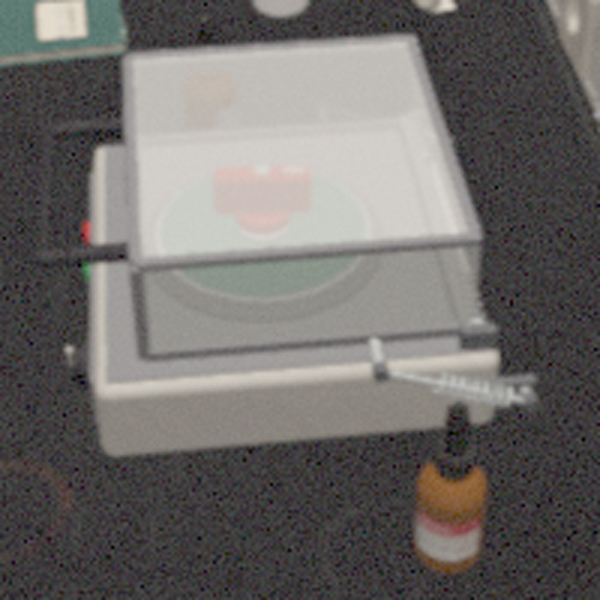

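Run:
```python
import pickle,numpy as np
from h import *
d=pickle.load(open("c0.pkl","rb"));t=d["top"];s=d["side"]
np.set_printoptions(precision=4,suppress=True)
f=lambda u,v:(175+(u+.5)/3.6-.5,145+(v+.5)/3.6-.5)
for n,u,v,z in [("hL",290,523,.122),("hR",513,518,.122),("nutF",393,238,.125),("nutB",389,340,.125),("deckFL",200,472,.069),("deckFR",595,458,.069),("hoodTL",193,95,.15),("hoodTR",575,84,.15),("hoodBL",206,428,.15),("hoodBR",586,420,.15),("disc",391,291,.08)]:
    print(n,onz(t,*f(u,v),z))
L=onz(t,*f(290,523),.122);R=onz(t,*f(513,518),.122)
fs=lambda p:[( (x-180+.5)*3-.5 if k==0 else (x-150+.5)*3-.5) for k,x in enumerate(p)]
print("side zoom",fs(proj(s,L)),fs(proj(s,R)))
```

```text
hL [0.4425 0.0213 0.122 ]
hR [ 0.4449 -0.1091  0.122 ]
nutF [ 0.6091 -0.0396  0.125 ]
nutB [ 0.5491 -0.037   0.125 ]
deckFL [0.4672 0.0799 0.069 ]
deckFR [ 0.475 -0.166  0.069]
hoodTL [0.6905 0.0758 0.15  ]
hoodTR [ 0.6962 -0.1445  0.15  ]
hoodBL [0.4998 0.0677 0.15  ]
hoodBR [ 0.5035 -0.1483  0.15  ]
disc [ 0.5791 -0.0392  0.08  ]
side zoom [np.float64(51.604118666568866), np.float64(131.38653271699113)] [np.float64(44.069970618348975), np.float64(259.32558908112753)]
```

Emit:
servo_tool(deltas=[{"xyz": [20, -20, 0], "spin": -0.06}, {"xyz": [60, -60, 0], "spin": -0.18}, {"xyz": [100, -100, 0], "spin": -0.3}, {"xyz": [140, -140, 0], "spin": -0.42}, {"xyz": [180, -180, 0], "spin": -0.54}, {"xyz": [220, -220, 0], "spin": -0.66}, {"xyz": [260, -260, 0], "spin": -0.78}, {"xyz": [300, -300, 0], "spin": -0.9}, {"xyz": [340, -340, 0], "spin": -1.02}, {"xyz": [380, -380, 0], "spin": -1.14}, {"xyz": [400, -398, 0], "spin": -1.18}, {"xyz": [405, -402, 0], "spin": -1.188}, {"xyz": [405, -402, 0], "spin": -1.188}], claw=0.2)

```text
time: 1.72
eef_pos: [0.4601, -0.0448, 0.2561]
ee_rot: [[-0.024, 1.0, -0.0], [1.0, 0.024, -0.0], [-0.0, -0.0, -1.0]]
wrist_force: [0.4, -0.1, -0.0]
width: 0.0516
```

Run:
```python
from workcell import ctrl
import cv2,pickle
c=ctrl.read_camera("wrist");pickle.dump(c,open("w1.pkl","wb"));cv2.imwrite("pics/w1.png",c["pixels"])
s=ctrl.state();print(s["time"],s["q"],s["eef_pos"],s["ee_rot"],s["width"],s["wrist_force"]);print(c["xyz"],c["orientation"])
```

```text
1.775 [-2.40783673e-01  2.60524304e-01  1.94148529e+00 -2.75476007e-04
  9.39905867e-01 -2.63718823e-01] [ 0.45995456 -0.04513581  0.25616209] [[-2.30956491e-02  9.99733193e-01 -3.66526957e-04]
 [ 9.99733251e-01  2.30955994e-02 -1.39055749e-04]
 [-1.30553489e-04 -3.69640769e-04 -9.99999923e-01]] 0.05124372845094683 [0.38070654 0.33121676 0.41211649]
[0.45865603 0.02949218 0.37386065] [[ 0.99973092  0.02246386  0.00578485]
 [ 0.02317449 -0.95629211 -0.29149331]
 [-0.00101606  0.29154893 -0.95655538]]
```

View pics/w1.png

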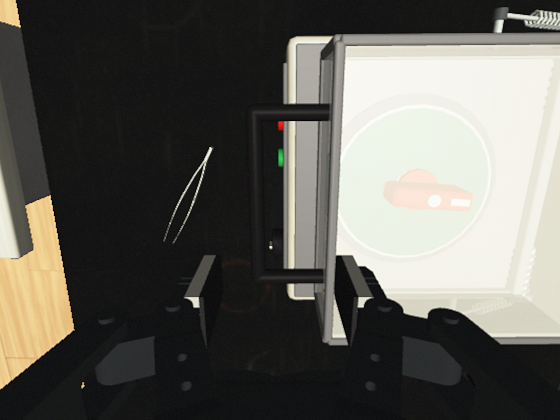

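Run:
```python
import pickle,numpy as np,cv2
from h import *
c=pickle.load(open("w1.pkl","rb"))
g=c["pixels"].max(2)
for r in (140,180,220,245): print(r,g[r,242:276].tolist(), c["range_z"][r,257])
for v in (105,112,190,268,277): print(v,onz(c,257,v,.122))
```

```text
140 [23, 24, 23, 20, 20, 20, 24, 25, 27, 28, 34, 42, 47, 40, 34, 29, 26, 26, 24, 20, 16, 22, 22, 22, 21, 23, 23, 24, 22, 25, 27, 25, 24, 22] 0.2432887
180 [21, 22, 25, 19, 24, 18, 18, 20, 24, 24, 28, 29, 37, 40, 35, 31, 29, 23, 24, 23, 20, 17, 25, 23, 24, 25, 21, 22, 20, 23, 25, 23, 24, 25] 0.25089088
220 [21, 24, 21, 25, 21, 21, 22, 22, 22, 26, 26, 26, 28, 32, 33, 34, 29, 28, 25, 27, 22, 20, 19, 26, 23, 22, 24, 24, 24, 28, 22, 26, 25, 25] 0.26015007
245 [22, 21, 21, 24, 24, 21, 22, 22, 18, 23, 21, 27, 25, 31, 31, 33, 31, 31, 27, 26, 23, 20, 20, 23, 22, 24, 16, 40, 81, 74, 36, 26, 37, 35] 0.26693845
105 [0.44350463 0.02705127 0.122     ]
112 [0.4435292  0.02226562 0.122     ]
190 [ 0.44382354 -0.03505752  0.122     ]
268 [ 0.44416137 -0.10084941  0.122     ]
277 [ 0.44420359 -0.10907162  0.122     ]
```

Emit:
servo_tool(deltas=[{"xyz": [2, -8, 10], "spin": 0}, {"xyz": [2, -16, 40], "spin": 0}, {"xyz": [2, -16.4, 75], "spin": 0}, {"xyz": [2, -16.4, 105], "spin": 0}, {"xyz": [2, -16.4, 122], "spin": 0}, {"xyz": [2, -16.4, 128], "spin": 0}, {"xyz": [2, -16.4, 128], "spin": 0}])

```text
time: 2.65
eef_pos: [0.4434, -0.0433, 0.1282]
ee_rot: [[-0.023, 1.0, -0.001], [1.0, 0.023, 0.0], [0.0, -0.001, -1.0]]
wrist_force: [-0.2, 0.4, -0.4]
width: 0.0512
```

Emit:
servo_tool(deltas=[{"xyz": [0, 0, 0], "spin": 0}, {"xyz": [0, 0, 0], "spin": 0}, {"xyz": [0, 0, 0], "spin": 0}, {"xyz": [0, 0, 0], "spin": 0}, {"xyz": [0, 0, 0], "spin": 0}, {"xyz": [0, 0, 0], "spin": 0}], claw=-1)

```text
time: 3.4
eef_pos: [0.443, -0.043, 0.1289]
ee_rot: [[-0.025, 1.0, -0.001], [1.0, 0.025, -0.0], [-0.0, -0.001, -1.0]]
wrist_force: [-6.2, -3.2, 9.6]
width: 0.0099
```

Run:
```python
from workcell import ctrl
import cv2,pickle
c=ctrl.read_camera("wrist");cv2.imwrite("pics/w2.png",c["pixels"])
s=ctrl.state();print(s["time"],s["q"],s["eef_pos"],s["width"],s["wrist_force"],s["moment"])
```

```text
3.45 [-2.45068490e-01  4.43421666e-01  2.11956921e+00 -9.12647486e-04
  5.79468319e-01 -2.68808852e-01] [ 0.44303655 -0.04299032  0.12887992] 0.00978805906279252 [-6.37414141 -2.68103976  9.00563553] [-0.41664628  0.99289635  0.09766126]
```

View pics/w2.png

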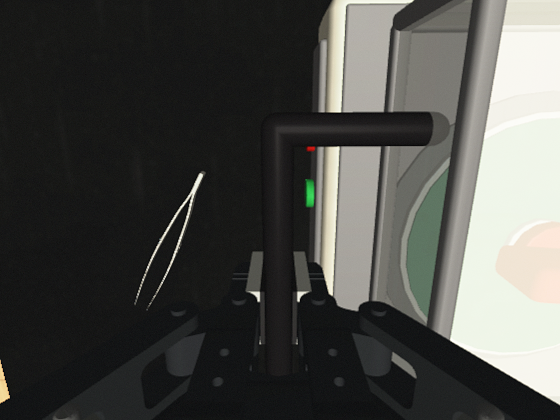

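Emit:
servo_tool(deltas=[{"xyz": [0, 1.5, -7.5], "spin": 0}, {"xyz": [0, 5.7, -24.7], "spin": 0}, {"xyz": [0, 13.9, -48.8], "spin": 0}, {"xyz": [0, 24.5, -71.9], "spin": 0}, {"xyz": [0, 24.5, -71.9], "spin": 0}])

```text
time: 4.08
eef_pos: [0.467, -0.0423, 0.2014]
ee_rot: [[-0.025, 1.0, -0.002], [1.0, 0.025, -0.0], [-0.0, -0.002, -1.0]]
wrist_force: [-10.5, -4.5, 2.7]
width: 0.0098
```

Run:
```python
import numpy as np
t0=.3
f=lambda t:np.array([250*(1-np.cos(t))+45*np.sin(t),250*np.sin(t)-45*(1-np.cos(t))])
for t in [.35]+list(np.arange(.45,1.7,.1))+[1.7,1.73]: print(round(t,2),np.round(f(t)-f(t0),1))
from workcell import ctrl
import cv2
c=ctrl.read_camera("wrist");cv2.imwrite("pics/w3.png",c["pixels"])
s=ctrl.state();print(s["time"],s["eef_pos"],s["width"],s["wrist_force"],s["moment"])
```

```text
0.35 [ 6.1 11.1]
0.45 [20.  32.4]
0.55 [35.9 52.2]
0.65 [53.7 70.3]
0.75 [73.3 86.5]
0.85 [ 94.3 100.6]
0.95 [116.7 112.7]
1.05 [140.2 122.4]
1.15 [164.5 129.7]
1.25 [189.4 134.6]
1.35 [214.7 136.9]
1.45 [240.1 136.7]
1.55 [265.3 134. ]
1.65 [290.2 128.8]
1.7 [302.4 125.2]
1.73 [309.6 122.8]
4.125 [ 0.46667282 -0.04226421  0.20085502] 0.009814081469516397 [-10.2940425   -3.63244668   2.8314301 ] [-0.54973139  1.57965255  0.08226381]
```

View pics/w3.png

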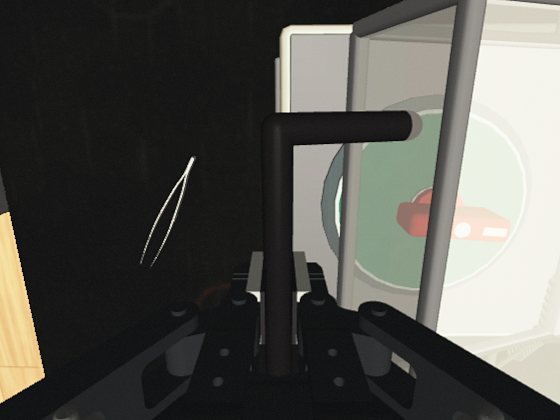

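Emit:
servo_tool(deltas=[{"xyz": [0, 6.1, -11.1], "spin": 0}, {"xyz": [0, 20, -32.4], "spin": 0}, {"xyz": [0, 35.9, -52.2], "spin": 0}, {"xyz": [0, 53.7, -70.3], "spin": 0}, {"xyz": [0, 73.3, -86.5], "spin": 0}, {"xyz": [0, 94.3, -100.6], "spin": 0}, {"xyz": [0, 116.7, -112.7], "spin": 0}, {"xyz": [0, 140.2, -122.4], "spin": 0}, {"xyz": [0, 140.2, -122.4], "spin": 0}])

```text
time: 5.25
eef_pos: [0.6094, -0.0381, 0.3249]
ee_rot: [[-0.025, 1.0, 0.003], [1.0, 0.025, 0.001], [0.001, 0.003, -1.0]]
wrist_force: [-5.1, 4.0, 13.2]
width: 0.0098
```

Run:
```python
import numpy as np
t0=1.05
f=lambda t:np.array([250*(1-np.cos(t))+45*np.sin(t),250*np.sin(t)-45*(1-np.cos(t))])
for t in [1.1]+list(np.arange(1.2,1.7,.1))+[1.7,1.73]: print(round(t,2),np.round(f(t)-f(t0),1))
from workcell import ctrl
import cv2
c=ctrl.read_camera("wrist");c2=ctrl.read_camera("side");cv2.imwrite("pics/w4.png",cv2.resize(np.vstack([c["pixels"],c2["pixels"]]),None,fx=.7,fy=.7))
s=ctrl.state();print(s["time"],s["q"],s["eef_pos"],s["width"],s["wrist_force"],s["moment"])
```

```text
1.1 [12.1  4. ]
1.2 [36.7 10.1]
1.3 [61.8 13.7]
1.4 [87.2 14.8]
1.5 [112.6  13.3]
1.6 [137.6   9.3]
1.7 [162.2   2.9]
1.73 [169.4   0.5]
5.35 [-1.71223848e-01  4.09627919e-01  1.50770354e+00  1.17350159e-03
  1.22207995e+00 -1.96389559e-01] [ 0.60854384 -0.03809197  0.32462382] 0.00936638948934458 [-4.16000511  5.20894697 11.07601766] [0.77355494 0.65108523 0.08924566]
```

View pics/w4.png

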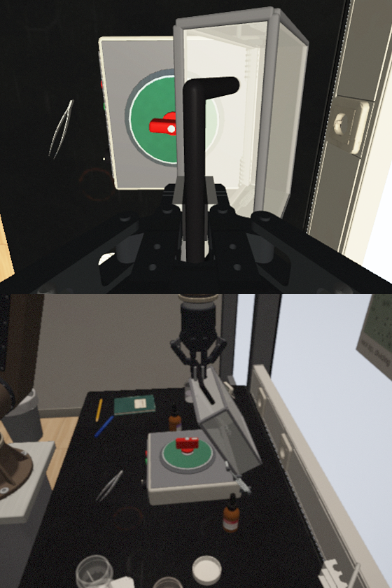

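Emit:
servo_tool(deltas=[{"xyz": [0, 12.1, -4], "spin": 0}, {"xyz": [0, 36.7, -10.1], "spin": 0}, {"xyz": [0, 61.8, -13.7], "spin": 0}, {"xyz": [0, 87.2, -14.8], "spin": 0}, {"xyz": [0, 112.6, -13.3], "spin": 0}, {"xyz": [0, 137.6, -9.3], "spin": 0}, {"xyz": [0, 162.2, -2.9], "spin": 0}, {"xyz": [0, 162.2, -2.9], "spin": 0}])

```text
time: 6.35
eef_pos: [0.7722, -0.0335, 0.3257]
ee_rot: [[-0.026, 1.0, 0.003], [1.0, 0.026, 0.002], [0.002, 0.003, -1.0]]
wrist_force: [2.7, 6.0, 3.3]
width: 0.01
```

Emit:
servo_tool(deltas=[{"xyz": [0, 0, 0], "spin": 0}, {"xyz": [0, 0, 0], "spin": 0}, {"xyz": [0, 0, 0], "spin": 0}, {"xyz": [0, 0, 0], "spin": 0}], claw=0.2)

```text
time: 6.85
eef_pos: [0.7704, -0.0353, 0.3257]
ee_rot: [[-0.024, 1.0, -0.0], [1.0, 0.024, -0.0], [-0.0, -0.0, -1.0]]
wrist_force: [0.4, -0.1, -0.4]
width: 0.0513
```

Run:
```python
import numpy as np
from workcell import ctrl
import cv2
c=ctrl.read_camera("wrist");c2=ctrl.read_camera("side");cv2.imwrite("pics/w5.png",cv2.resize(np.vstack([c["pixels"],c2["pixels"]]),None,fx=.7,fy=.7))
s=ctrl.state();print(s["time"],s["q"],s["eef_pos"],s["width"],s["wrist_force"],s["moment"])
```

```text
6.95 [-1.31202495e-01  6.75975009e-01  1.03135808e+00 -1.23785852e-04
  1.43420204e+00 -1.55029315e-01] [ 0.77047107 -0.03522897  0.3256198 ] 0.051541394956073426 [-0.0808544  -0.33996255 -1.44302283] [-0.04136024 -0.01359083  0.05931513]
```

View pics/w5.png

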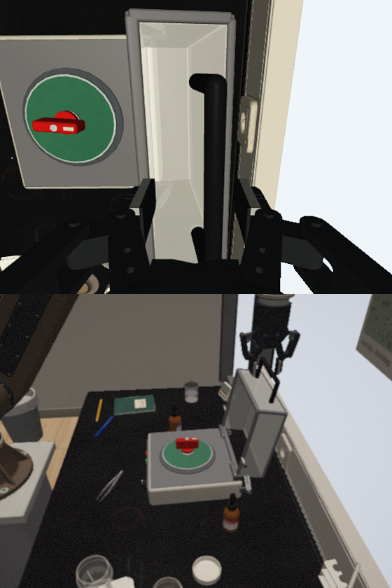

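Emit:
servo_tool(deltas=[{"xyz": [0, 0, -10], "spin": 0}, {"xyz": [0, 0, -35], "spin": 0}, {"xyz": [0, 0, -65], "spin": 0}, {"xyz": [0, 0, -85], "spin": 0}, {"xyz": [0, -10, -90], "spin": -0.05}, {"xyz": [0, -40, -90], "spin": -0.2}, {"xyz": [0, -80, -90], "spin": -0.35}, {"xyz": [0, -120, -90], "spin": -0.5}, {"xyz": [0, -160, -90], "spin": -0.65}, {"xyz": [0, -185, -85], "spin": -0.8}, {"xyz": [0, -191, -65], "spin": -0.95}, {"xyz": [0, -191, -45], "spin": -1.1}, {"xyz": [0, -191, -25], "spin": -1.25}, {"xyz": [0, -191, -5], "spin": -1.4}, {"xyz": [0, -191, 10], "spin": -1.5}, {"xyz": [0, -191, 20], "spin": -1.505}, {"xyz": [0, -191, 20], "spin": -1.505}])

```text
time: 9.07
eef_pos: [0.5796, -0.0397, 0.3055]
ee_rot: [[-0.999, 0.044, -0.0], [0.044, 0.999, -0.0], [0.0, -0.0, -1.0]]
wrist_force: [-0.5, -0.2, 0.4]
width: 0.0512
```

Run:
```python
import numpy as np,pickle
from workcell import ctrl
import cv2
d={n:ctrl.read_camera(n) for n in("wrist","side","top")};pickle.dump(d,open("c6.pkl","wb"))
cv2.imwrite("pics/w6.png",d["wrist"]["pixels"])
cv2.imwrite("pics/s6.png",np.hstack([cv2.resize(d[n]["pixels"],None,fx=.7,fy=.7) for n in("side","top")]))
s=ctrl.state();print(s["time"],s["q"],s["eef_pos"],s["ee_rot"],s["width"],s["wrist_force"],s["moment"])
```

```text
9.225 [-1.82008620e-01  3.81227917e-01  1.60391685e+00 -7.73914783e-05
  1.15532724e+00 -1.70984004e+00] [ 0.57983901 -0.03972648  0.30625408] [[-9.99077891e-01  4.29206426e-02  1.08931075e-03]
 [ 4.29203700e-02  9.99078459e-01 -2.72479451e-04]
 [-1.10000190e-03 -2.25474575e-04 -9.99999370e-01]] 0.05155814591160445 [-0.44633563  0.2790524   0.77608229] [-0.01096195 -0.0075584   0.02509728]
```

View pics/w6.png

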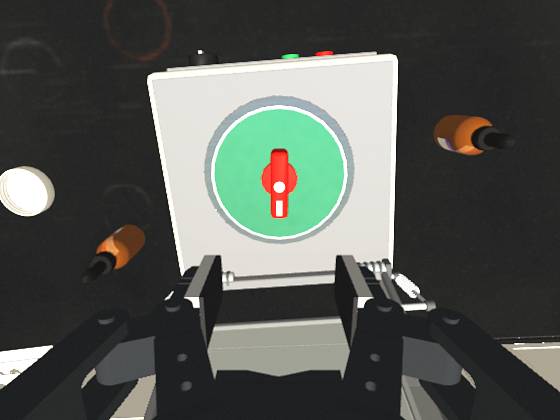

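View pics/s6.png

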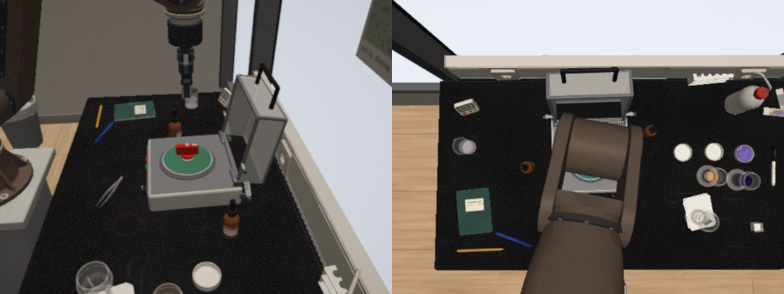

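Run:
```python
import numpy as np,pickle,cv2
from h import *
d=pickle.load(open("c6.pkl","rb"));c=d["wrist"]
i=c["pixels"].astype(int)
m=((i[...,2]>120)&(i[...,1]<90)&(i[...,0]<90));m[:140]=0;m[225:]=0
for v in range(146,222,5):
    u=np.where(m[v,240:320])[0]+240
    if len(u): print(v,u.min(),u.max(),c["range_z"][v,(u.min()+u.max())//2])
u,v=279.5,183
for z in (.125,.11):
  for v in (150,184,217): print(z,v,onz(c,279.5,v,z))
cv2.imwrite("pics/n6.png",cv2.resize(c["pixels"][135:235,230:330],None,fx=6,fy=6,interpolation=cv2.INTER_CUBIC))
```

```text
151 272 286 0.30036893
156 271 287 0.29753876
161 271 287 0.29860637
166 267 291 0.3013547
171 264 294 0.30101886
176 262 296 0.3043906
181 262 295 0.3039515
186 263 294 0.30458894
191 267 291 0.3068595
196 271 287 0.30780378
201 271 287 0.31025615
206 271 287 0.31070563
211 271 286 0.31164643
216 272 286 0.3153497
0.125 150 [ 0.54552816 -0.03704696  0.125     ]
0.125 184 [ 0.5758745  -0.03836499  0.125     ]
0.125 217 [ 0.60710782 -0.03972154  0.125     ]
0.11 150 [ 0.54753746 -0.03706639  0.11      ]
0.11 184 [ 0.57940999 -0.0384507   0.11      ]
0.11 217 [ 0.61221411 -0.03987547  0.11      ]
```

View pics/n6.png

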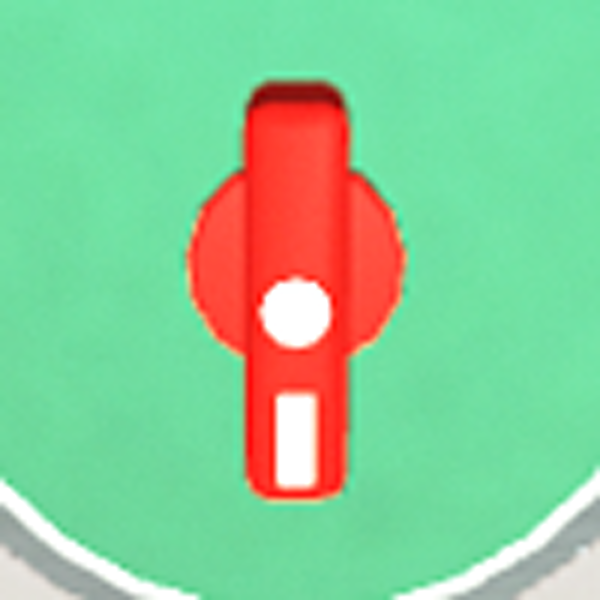

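Emit:
servo_tool(deltas=[{"xyz": [1, 1, 15], "spin": 0}, {"xyz": [1, 1, 50], "spin": 0}, {"xyz": [1, 1, 90], "spin": 0}, {"xyz": [1, 1, 130], "spin": 0}, {"xyz": [1, 1, 160], "spin": 0}, {"xyz": [1, 1, 176], "spin": 0}, {"xyz": [1, 1, 182], "spin": 0}, {"xyz": [1, 1, 182], "spin": 0}])

```text
time: 10.22
eef_pos: [0.5789, -0.0387, 0.1238]
ee_rot: [[-0.999, 0.042, 0.001], [0.042, 0.999, -0.0], [-0.001, -0.0, -1.0]]
wrist_force: [0.1, 0.2, -0.2]
width: 0.0513
```

Emit:
servo_tool(deltas=[{"xyz": [0, 0, 0], "spin": 0}, {"xyz": [0, 0, 0], "spin": 0}, {"xyz": [0, 0, 0], "spin": 0}, {"xyz": [0, 0, 0], "spin": 0}, {"xyz": [0, 0, 0], "spin": 0}, {"xyz": [0, 0, 0], "spin": 0}], claw=-1)

```text
time: 10.98
eef_pos: [0.579, -0.0388, 0.1244]
ee_rot: [[-0.999, 0.042, 0.001], [0.042, 0.999, -0.0], [-0.001, -0.0, -1.0]]
wrist_force: [-1.7, -0.0, 6.4]
width: 0.0151
```

Run:
```python
from workcell import ctrl
import cv2,pickle
c=ctrl.read_camera("wrist");cv2.imwrite("pics/w7.png",c["pixels"])
s=ctrl.state();print(s["time"],s["q"],s["eef_pos"],s["width"],s["wrist_force"],s["moment"])
```

```text
11.025 [-1.80685761e-01  5.90685395e-01  1.79856767e+00 -3.72437286e-04
  7.50890183e-01 -1.70943315e+00] [ 0.57897628 -0.03883518  0.12435217] 0.01509996081541047 [-0.88524456 -0.70952959  6.82766619] [-0.1836737   0.22874177  0.01875276]
```

View pics/w7.png

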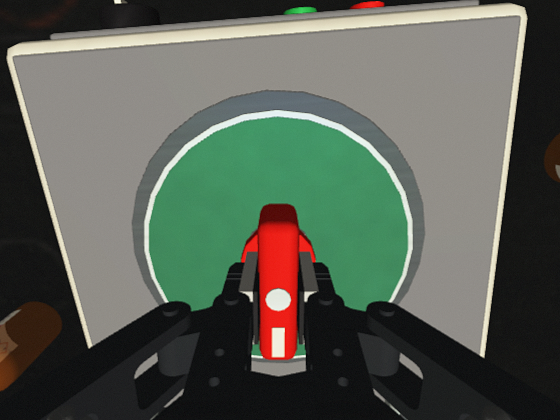

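Emit:
servo_tool(deltas=[{"xyz": [0, 0, 0], "spin": 0.05}, {"xyz": [0, 0, -0.1], "spin": 0.15}, {"xyz": [0, 0, -0.2], "spin": 0.25}, {"xyz": [0, 0, -0.3], "spin": 0.35}, {"xyz": [0, 0, -0.3], "spin": 0.35}])

```text
time: 11.65
eef_pos: [0.5789, -0.0391, 0.1246]
ee_rot: [[-0.924, 0.383, 0.001], [0.383, 0.924, -0.001], [-0.002, -0.0, -1.0]]
wrist_force: [-1.1, -3.3, 4.7]
width: 0.0152
```

Run:
```python
from workcell import ctrl
import cv2,pickle
c=ctrl.read_camera("wrist");cv2.imwrite("pics/w8.png",c["pixels"])
s=ctrl.state();print(s["time"],s["q"],s["eef_pos"],s["width"],s["wrist_force"],s["moment"])
```

```text
11.7 [-1.81003415e-01  5.90358089e-01  1.79838518e+00 -1.09464291e-03
  7.51483830e-01 -1.35940004e+00] [ 0.57893283 -0.03912883  0.12458632] 0.014783065185700035 [-1.87254726 -3.77975135  6.16177975] [-0.61949365  0.25256518  0.19263112]
```

View pics/w8.png

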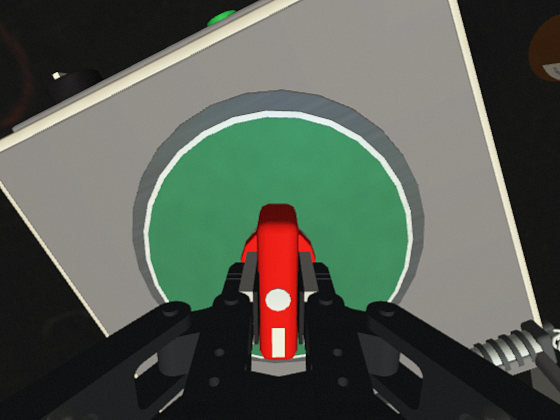

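Emit:
servo_tool(deltas=[{"xyz": [0, 0, 0], "spin": 0.06}, {"xyz": [0, 0, -0.1], "spin": 0.18}, {"xyz": [0, 0, -0.2], "spin": 0.3}, {"xyz": [0, 0, -0.3], "spin": 0.42}, {"xyz": [0, 0, -0.4], "spin": 0.54}, {"xyz": [0, 0, -0.5], "spin": 0.66}, {"xyz": [0, 0, -0.6], "spin": 0.78}, {"xyz": [0, 0, -0.7], "spin": 0.9}, {"xyz": [0, 0, -0.8], "spin": 1.02}, {"xyz": [0, 0, -0.9], "spin": 1.14}, {"xyz": [0, 0, -1.0], "spin": 1.26}, {"xyz": [0, 0, -1.1], "spin": 1.38}, {"xyz": [0, 0, -1.2], "spin": 1.5}, {"xyz": [0, 0, -1.3], "spin": 1.62}, {"xyz": [0, 0, -1.4], "spin": 1.74}, {"xyz": [0, 0, -1.5], "spin": 1.86}, {"xyz": [0, 0, -1.6], "spin": 1.98}, {"xyz": [0, 0, -1.6], "spin": 2.05}, {"xyz": [0, 0, -1.6], "spin": 2.05}])

```text
time: 14.08
eef_pos: [0.5775, -0.0394, 0.1262]
ee_rot: [[0.765, 0.644, -0.002], [0.644, -0.765, -0.001], [-0.002, -0.001, -1.0]]
wrist_force: [-9.6, -6.1, 11.4]
width: 0.0146
```

Run:
```python
from workcell import ctrl
import cv2,numpy as np
c=ctrl.read_camera("wrist");c2=ctrl.read_camera("side");cv2.imwrite("pics/w9.png",cv2.resize(np.vstack([c["pixels"],c2["pixels"]]),None,fx=.7,fy=.7))
s=ctrl.state();print(s["time"],s["q"],s["eef_pos"],s["width"],s["wrist_force"],s["moment"])
```

```text
14.175 [-0.18155321  0.58748666  1.79881867 -0.00223562  0.7573792   0.69034074] [ 0.57750688 -0.03937388  0.12613213] 0.015051290356914099 [-9.94781648 -6.27390308 10.78895416] [-1.1909049   1.739727    0.19316854]
```

View pics/w9.png

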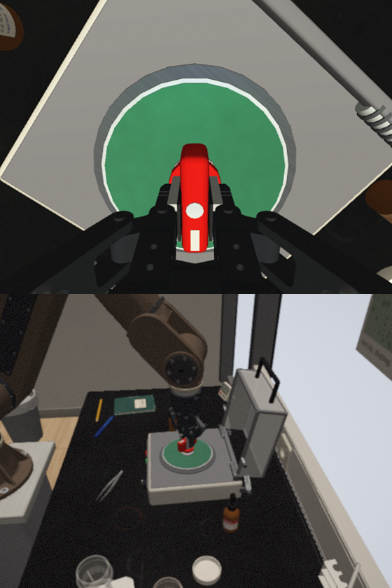

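Emit:
servo_tool(deltas=[{"xyz": [0, 0, 0], "spin": 0}, {"xyz": [0, 0, 0], "spin": 0}, {"xyz": [0, 0, 0], "spin": 0}, {"xyz": [0, 0, 0], "spin": 0}], claw=0.2)

```text
time: 14.68
eef_pos: [0.5787, -0.0386, 0.1253]
ee_rot: [[0.765, 0.644, 0.0], [0.644, -0.765, -0.0], [-0.0, 0.0, -1.0]]
wrist_force: [0.4, -1.0, 0.4]
width: 0.051
```

Emit:
servo_tool(deltas=[{"xyz": [0, 0, -10], "spin": 0}, {"xyz": [0, 0, -40], "spin": 0}, {"xyz": [0, 0, -80], "spin": 0}, {"xyz": [0, 0, -120], "spin": 0}, {"xyz": [0, 0, -155], "spin": 0}, {"xyz": [0, 0, -175], "spin": 0}, {"xyz": [0, 0, -180], "spin": 0}, {"xyz": [0, 0, -180], "spin": 0}, {"xyz": [0, 0, -180], "spin": 0}, {"xyz": [0, 0, -180], "spin": 0}])

```text
time: 15.92
eef_pos: [0.5785, -0.0386, 0.3046]
ee_rot: [[0.765, 0.644, -0.001], [0.644, -0.765, 0.0], [-0.001, -0.001, -1.0]]
wrist_force: [0.2, 0.3, -0.7]
width: 0.0512
```

Run:
```python
from workcell import ctrl
import cv2,numpy as np
from h import *
c=ctrl.read_camera("wrist");c2=ctrl.read_camera("side");cv2.imwrite("pics/w10.png",cv2.resize(np.vstack([c["pixels"],c2["pixels"]]),None,fx=.7,fy=.7))
i=c["pixels"].astype(int);m=((i[...,2]>120)&(i[...,1]<90)&(i[...,0]<90));m[240:]=0;m[:90]=0
n,l,st,ce=cv2.connectedComponentsWithStats(m.astype(np.uint8));k=1+st[1:,4].argmax()
v,u=np.where(l==k);P=np.array([onz(c,a,b,.125)[:2] for a,b in zip(u,v)]);w=np.linalg.svd(P-P.mean(0),full_matrices=False)[2][0]
print(P.mean(0),"axis yaw mod pi",np.arctan2(w[1],w[0])%np.pi)
s=ctrl.state();print(s["time"],s["eef_pos"],s["width"],s["wrist_force"],s["qd"])
```

```text
[ 0.58293134 -0.03469489] axis yaw mod pi 0.7600140387709233
16.025 [ 0.57862587 -0.03866807  0.30487668] 0.05119920978701743 [ 0.18194074 -0.08873438 -0.33370832] [ 9.53816159e-04 -1.28961211e-03 -8.62655273e-05 -2.87726413e-04
  8.06465381e-04 -1.21019957e-03]
```

View pics/w10.png

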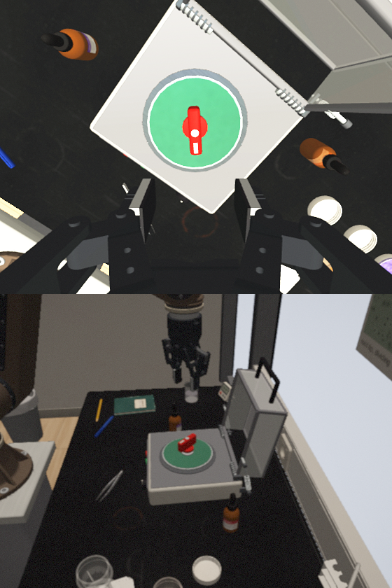

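```bash
python3 -c "
from workcell import ctrl
print(ctrl.sign_off())"
```

```text
the job is handed in; nothing more can be done
None
```

The hood is open and holding by itself, and the nut is loosened by more than a third of a turn. I handed the job in at about 16 s of the 61 s allowed.

- **Hood:** I gripped the handle bar from above and carried it along its arc to about 1.7 rad. It stayed open after I let go, and it was still open in the last pictures. I judged this by eye and did not measure the final hood angle.
- **Nut:** I gripped the bar and turned it 2.4 rad clockwise in a single grasp, then let go. The last wrist picture puts the bar about 2.34 rad from where it started. That matches the 2.4 rad turn less about 0.06 rad of spindle spring-back, and is above the 2.0 rad needed. It was never turned anticlockwise.
- **Bottles and arm:** Both bottles were upright in the last pictures and looked undisturbed. The arm finished clear above the disc with the wrist force near zero.

No check failed or disagreed. The sign-off gave no verdict.

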